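Reset the bench controller behind its push-latch cover

ROBOT

A 6-joint arm with a two-finger parallel gripper is mounted at the origin on a cart in front of the work surface, level with it; the furniture and walls round the work are solid. World frame = base frame: x ahead of the robot, y to its left, z up, the work surface at z = 0. Lengths are in m, angles in rad, forces in N, time in s.
With the tool pointing down it reaches from about 0.3 to 0.875 m from the base axis. Payload 6.4 kg.
Tool frame: the origin (TCP) lies between the finger pads; the fingertips stand 14 mm ahead of it and the grasp point (between the pads) lies 5 mm behind it; z points along the fingers, y is the line along which they close (so a half turn about z gives the same grasp; the last joint's range is limited). The gripper opens to 88 mm and grips with 3 to 60 N. Pads are 18 mm wide; open, the fingers measure 123 mm over their backs; the gripper's body (75 mm by 187 mm) begins 45 mm behind the grasp point.
Start: joints at [-1.326, 0.181, 1.607, -0, 1.354, -0.206], TCP at [0.251, -0.518, 0.232] pointing down, gripper open.
Joint ranges: [-2.99, 2.99], [-0.89, 2.07], [0.3, 2.58], [-1.14, 4.28], [0, 2.63], [-3.12, 3.12]. Speed limits (rad/s): [2.57, 2.57, 3.01, 3.14, 3.14, 3.14].

INTERFACE

Orientations are given as a rotation vector (axis times angle).
In Python, from cell import robot, cams, job gives the robot as it stands.
- The arm moves only by the shell command python3 -m handwheel 'ROWS' [FORCE]. ROWS is a JSON object of lists of equal length, an entry for each row: "slide": the shift along the tool's x, y, z in mm, a list of three; "rotation": the turn, a rotation vector about the tool's x, y, z in rad, a list of three; "fingers": the finger opening in mm, from 0 to 88.1. In form: {"slide": [[tx, ty, tz], ...], "rotation": [[wx, wy, wz], ...], "fingers": [fingers, ...]}. A call has 1 to 5 rows; each row is the pose to reach, as a shift and turn from the pose commanded when the call began, along the tool's axes at that moment; what a row does not reach only later rows make up. A row lasts 1/10 s, in which the tool goes at most 50 mm and 8.59 degrees, less where a joint would pass 70% of its speed; a pose out of reach is approached as far as the arm can. A call with a gripper value outside its range is refused whole. The fingers move at their own pace and stop on an object; FORCE is the grip in N (left out, the last holds). Time passes only in rows, so rows that repeat a pose let the fingers close. It gives the time, the measured TCP pose, the force, the opening and the grip force at its end, in the units of the state.
- robot.observe(): the state, without advancing time (a new reading comes with each control period).
- cams.camera(name): name is "scene" or "top" or "wrist"; returns a dict with "color" (480x640x3 uint8, red, green, blue), "mtx" (3x3 intrinsics, pixels), "rvec" (rotation vector, rad) and "tvec" (3), from world to camera coordinates, as OpenCV has them; the wrist camera has in their place "mount" (4x4, takes a point from camera to tool coordinates, whose origin is the TCP and whose axes are the flange's). Camera axes: x right, y down, z forward; pixel columns grow to the right and rows downward; lengths in m; the calibration is good to about 2 mm. A picture is of the moment at which its call begins: read the wrist's pose just before it. There is no depth.
- job.close_job(): hands the job in; it is judged then, once.
The state is a dict: "t": time; "q": joint angles; "joint_velocities": joint speeds; "tau": joint torques, N m; "position": TCP position; "ee_rot": TCP orientation; "wrist_force": force on the tool from outside, world axes, zero at the start; "moment": the same for the moment, N m; "gripper_width": opening from 0.0 (shut) to 1.0 (fully open); "grip_force": force on a finger pad.
Only numpy, scipy, OpenCV 4.12 (cv2) and the standard library are available. Lean on these libraries where they do the work, as an engineer would, in place of code of your own. Each camera call takes 0.05 s, during which the arm holds its last target. There are 200 camera calls.

TASK

Reset the alarm on the white bench controller: with a fingertip press its blue push-latch cover fully in and let it pop open, then press the red button in the bay all the way down. Then push the cover down and press it fully in once more so that it stays latched shut when you back away. Everything is done by pressing and pushing: do not lift or shift the controller, and leave the things round it alone.

Things in the scene. Friction and masses are not known exactly. Their poses are not given: they have to be found in the camera images.
- controller: white bench controller, 150 (x) x 170 (y) x 64 mm tall, 2.2 kg, loose on rubber feet. Origin: centre of its underside; x from its front (dark panel with a display, towards the robot) to its rear, z up. Its top is a bay, x -62 to +40, y -71 to +71 mm, with the blue cover flush in it; the rims round it (13 mm in front) and the deck with vent slots behind it (34 mm) are rigid
- cover (a joint): angle of the blue push-latch cover: about 0.02 = latched, near flush; negative = pressed in, stop at -0.088; 1.3 = popped open (stop). Push-push latch: a latched cover pressed past -0.075 and let go springs fully open in about 1.5 s; an open one brought down, pressed past -0.075 and let go stays latched; a shorter press changes nothing. Damped; the spring gives 0.25 N m shut, 0.12 open
- cover_mark (a point): white ring and dot on the cover's top face, where it is pressed (about 4 N): 70 mm from the hinge, mid-width. It sinks about 7.5 mm from latched to the stop. Axes turn with the cover: x from its front edge to the hinge, z out of the top face
- cover_tip (a point): middle of the cover's front edge, 101 mm from the hinge, at mid-thickness. The cover is 138 mm wide, 6 mm thick; open, this edge stands up, leaning 27 mm from above the hinge towards the front. A latch plate 22 mm wide hangs 39 mm under the cover, 79 mm from the hinge, centred 54 mm to the -y side
- cover_hinge (a point): point on the cover's hinge line (along the controller's y) at mid-width and mid-thickness of the cover, 61 mm above the controller's underside, 40 mm behind its centre
- reset_button (a joint): travel of the red button in m: 0 = up, 0.006 = fully down; springs back; 5 N when fully down
- reset_button_top (a point): centre of the red button's top face, 28 mm across, in the bay at the controller's x -40, y +35 mm, 48 mm above its underside (16 mm below the rim); pressed straight down, reached when the cover is open
- vial_a: bystander: small clear crimped sample vial with white top, 22 mm across, 50 mm tall; origin at the centre of its underside
- vial_b: bystander: small clear sample vial with dark blue cap, 22 mm across, 46 mm tall; origin at the centre of its underside
- bottle: bystander: amber bottle with black cap, 48 mm across, 98 mm tall; origin at the centre of its underside
- timer: bystander: white lab timer lying flat, 66 x 62 x 20 mm; origin at the centre of its underside
- beaker: bystander: clear 50 ml beaker, 50 mm across, 66 mm tall; origin at the centre of its underside
- petri: bystander: closed petri dish, 61 mm across, 16 mm tall; origin at the centre of its underside
- marker: bystander: felt marker with black cap lying flat, 17 x 124 x 16 mm (long along its y); origin at the centre of its underside

How it is judged:
On the way, in this order (a step that is already met when the one before it is completed fails the run):
1. a finger presses the latched cover in past flush (value of joint cover below -0.06 rad and contact force between the fingers and cover above 0.3 N), for 0.02 s.
2. the cover has popped open (value of joint cover above 1.1 rad), for 0.2 s.
3. a finger presses the red button down while the cover stands open (value of joint reset_button above 0.0045 m and contact force between the fingers and reset_button above 0.3 N and value of joint cover above 0.6 rad), for 0.05 s.
4. a finger presses the cover in past flush again (all of step 1), for 0.02 s.
At the end, for the whole second after the job is handed in: The cover is latched shut by itself (between -0.02 and 0.06 rad), the red button is up again, and the controller stands level, still, within 30 mm of where it stood (value of joint cover between -0.02 and 0.06 rad and value of joint reset_button below 0.0015 m and distance of controller from where it was at the start of the episode below 0.03 m and angle between controller's own z axis and vertical below 0.03 rad and linear speed of controller below 0.02 m/s); the robot touches nothing.
It fails at once if the controller is lifted, tipped or shifted more than 30 mm (height (world z) of controller above 0.008 m or angle between controller's own z axis and vertical above 0.1 rad or distance of controller from where it was at the start of the episode above 0.03 m).
It fails at once if a bystander is lifted, knocked over or shifted more than 25 mm (distance of any of vial_a, vial_b, bottle, timer, beaker, petri, marker from where it was at the start of the episode above 0.025 m or angle between any of vial_a, vial_b, bottle, timer, beaker, petri, marker's own z axis and vertical above 0.4 rad).
It also fails if it takes over 48 s, if anything falls off the work surface, if the arm or the gripper's body presses on something with over 40 N, if the wrist force passes 120 N, or if a joint passes its speed limit or range.

## Working session

There is one attempt and no reset: what is moved stays moved. The work goes in short steps, Python scripts to look and compute and a shell command to move; the robot and the scene stay as the last step left them, time stands still between calls to the robot, and variables do not carry over. Pictures are saved under pics/ and viewed, at most 10 in all, crops included, and the job is handed in when it is done.

```bash
mkdir -p pics
cat > h.py <<'E'
import numpy as np, cv2
from cell import robot, cams, job
def cam(n):
    s=robot.observe(); c=cams.camera(n); K=np.array(c["mtx"])
    if n=="wrist":
        M=np.array(c["mount"]); T=np.eye(4); T[:3,:3]=cv2.Rodrigues(np.array(s["ee_rot"],float))[0]; T[:3,3]=s["position"]
        W=T@M
    else:
        R=cv2.Rodrigues(np.array(c["rvec"],float))[0]; W=np.eye(4); W[:3,:3]=R.T; W[:3,3]=-R.T@np.array(c["tvec"]).ravel()
    return c["color"],K,W
def ray(K,W,uv,z):
    d=W[:3,:3]@np.linalg.solve(K,[uv[0],uv[1],1.]); return W[:3,3]+d*(z-W[2,3])/d[2]
def save(im,n): cv2.imwrite("pics/"+n,im[...,::-1])
E
python3 - <<'E'
from h import *
print(robot.observe())
for n in("top","scene"):
    im,K,W=cam(n); save(im,n+"0.png"); print(n,W[:3,3])
    hsv=cv2.cvtColor(im,cv2.COLOR_RGB2HSV)
    m=cv2.inRange(hsv,(95,90,50),(130,255,255))
    for c in cv2.findContours(m,0,2)[0]:
        if cv2.contourArea(c)>150: print(cv2.contourArea(c),cv2.minAreaRect(c),[ray(K,W,p,.064).round(4).tolist() for p in cv2.boxPoints(cv2.minAreaRect(c))])
E
```

```text
{'t': 0.0, 'q': array([-1.32631528e+00,  1.81517949e-01,  1.60799001e+00, -1.33931683e-05,
        1.35375474e+00, -2.06286798e-01]), 'joint_velocities': array([-0.0008408 , -0.00087306,  0.00015897, -0.00047211,  0.0016511 ,
       -0.00018405]), 'tau': array([-5.04293951e-06, -4.33873630e+01, -3.41844249e+01,  7.01263058e-02,
        3.86081287e-02, -1.52711154e-04]), 'position': array([ 0.25039118, -0.51703369,  0.23143181]), 'ee_rot': array([-3.06050840e+00, -7.01716309e-01,  7.05937620e-05]), 'wrist_force': array([-0.15850021,  0.05155042, -0.30932793]), 'moment': array([ 0.02999414,  0.02881933, -0.0278947 ]), 'grip_force': 0.0, 'gripper_width': 0.9992451635588416}
top [ 0.45483595 -0.0124148   1.29172646]
2759.5 ((278.64654541015625, 246.50863647460938), (45.30072021484375, 63.289703369140625), 66.80140686035156) [[0.5453, 0.1651, 0.064], [0.6, 0.037, 0.064], [0.5075, -0.0021, 0.064], [0.4536, 0.1256, 0.064]]
1505.0 ((359.69927978515625, 163.19296264648438), (29.083545684814453, 54.82904815673828), 83.8844985961914) [[0.7381, -0.035, 0.064], [0.751, -0.1572, 0.064], [0.6855, -
[... 621 characters left out ...]
1, 0.064], [0.7167, 0.2079, 0.064], [0.7498, 0.3242, 0.064]]
1028.0 ((294.5000305175781, 195.99998474121094), (24.59674835205078, 50.087921142578125), 63.43495178222656) [[0.7079, -0.0039, 0.064], [0.7237, -0.1589, 0.064], [0.6253, -0.1201, 0.064], [0.615, 0.0261, 0.064]]
2675.0 ((221.17135620117188, 162.31948852539062), (107.82975006103516, 54.25212097167969), 68.91624450683594) [[1.1929, -0.0006, 0.064], [1.2153, -0.1912, 0.064], [0.6848, 0.0137, 0.064], [0.6899, 0.1563, 0.064]]
1546.5 ((599.2304077148438, 119.60199737548828), (29.686809539794922, 73.61271667480469), 10.885526657104492) [[0.3605, -0.8449, 0.064], [0.6206, -1.3122, 0.064], [0.5347, -1.3561, 0.064], [0.2928, -0.8865, 0.064]]
```

View pics/top0.png

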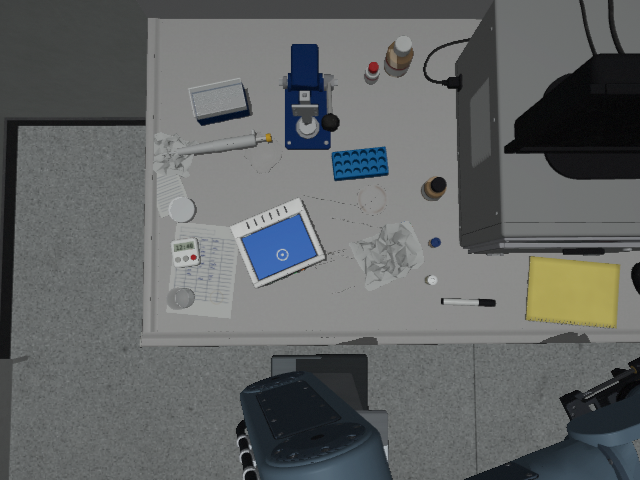

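View pics/scene0.png

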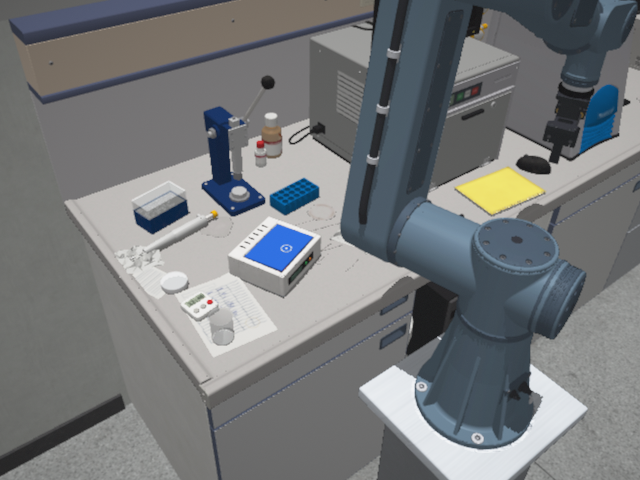

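The top view shows the controller with its cover at about (279,247), the ring mark at (282,255), and the vents at the upper left, so its rear points to +x and is yawed about +0.4 rad. The timer and beaker are clear to the left at (185,252) and (181,298), and the scene view agrees. Next I'll refine the mark position and yaw and work out the approach.

```bash
cat >> h.py <<'E'
def goal(cx,cy,tip):
    "controller-frame mm of tip centre -> total slide (mm) and rotation in tool axes"
    f=np.load("frame.npy"); c,s=np.cos(f[2]),np.sin(f[2])
    X=np.array([c,s,0]);Y=np.array([-s,c,0]); G=np.array([X,-Y,[0,0,-1]]).T
    p=np.array([f[0],f[1],0])+X*cx/1e3+Y*cy/1e3; p[2]=(tip+14)/1e3
    st=robot.observe(); R=cv2.Rodrigues(np.array(st["ee_rot"],float))[0]
    print("t",round(st["t"],2),"goal",(cx,cy,tip),"slide",(R.T@(p-st["position"])*1e3).round(1),"rot",cv2.Rodrigues(R.T@G)[0].ravel().round(3),"F",np.round(st["wrist_force"],1))
def here():
    f=np.load("frame.npy"); c,s=np.cos(f[2]),np.sin(f[2]); st=robot.observe()
    d=np.array(st["position"])-[f[0],f[1],.014]
    print("tip in controller mm",(np.array([c*d[0]+s*d[1],-s*d[0]+c*d[1],d[2]])*1e3).round(1))
E
python3 - <<'E'
from h import *
P=[];Ks=[];o=[]
for n in("top","scene"):
    im,K,W=cam(n)
    hsv=cv2.cvtColor(im,cv2.COLOR_RGB2HSV)
    m=cv2.inRange(hsv,(95,90,50),(130,255,255))
    cs=[c for c in cv2.findContours(m,0,2)[0] if abs(cv2.minAreaRect(c)[0][0]-279)<8 and abs(cv2.minAreaRect(c)[0][1]-247)<8]
    c=max(cs,key=cv2.contourArea); hull=cv2.convexHull(c)
    f=np.zeros(m.shape,np.uint8); cv2.fillPoly(f,[c],255); f=cv2.erode(f,np.ones((5,5)))
    v,u=np.nonzero((f>0)&(hsv[...,1]<170)); uv=(u.mean(),v.mean()); print(n,len(u),uv)
    print(" mark",ray(K,W,uv,.0654))
    w=np.array([ray(K,W,p[0],.0645)[:2] for p in c],np.float32)*1000
    r=cv2.minAreaRect(w); print(" rect",r)
    d=W[:3,:3]@np.linalg.solve(K,[uv[0],uv[1],1.]); o.append((W[:3,3],d/np.linalg.norm(d)))
(a,d),(b,e)=o
t=np.linalg.lstsq(np.array([d,-e]).T,b-a,rcond=None)[0]; print("tri",a+t[0]*d,b+t[1]*e)
E
```

```text
top 1420 (np.float64(278.90845070422534), np.float64(253.19577464788733))
 mark [0.51160981 0.08083018 0.0654    ]
 rect ((526.6455078125, 81.26129150390625), (100.14237976074219, 138.69468688964844), 22.893970489501953)
scene 75 (np.float64(285.84), np.float64(248.04))
 mark [0.50944675 0.07584894 0.0654    ]
 rect ((524.6054077148438, 84.38177490234375), (100.63304901123047, 139.56849670410156), 23.594341278076172)
tri [0.51153385 0.08070543 0.06704057] [0.50828792 0.0766409  0.06658125]
```

```bash
python3 -c "
from h import *
np.save('frame.npy',[.536,.0868,.405]); goal(-30,0,120)"
```

```text
t 0.2 goal (-30, 0, 120) slide [ 490.2 -420.6   98.3] rot [-0.001 -0.     0.046] F [0.1 0.7 0.3]
```

```bash
python3 -m handwheel '{"slide":[[36,-31,0],[72,-62,0],[108,-93,0],[145,-125,0],[182,-156,0]],"rotation":[[0,0,0.01],[0,0,0.02],[0,0,0.03],[0,0,0.04],[0,0,0.046]],"fingers":[0,0,0,0,0]}' 20
python3 -m handwheel '{"slide":[[36,-31,0],[72,-62,0],[108,-93,0],[145,-125,0],[182,-156,0]],"rotation":[[0,0,0],[0,0,0],[0,0,0],[0,0,0],[0,0,0]],"fingers":[0,0,0,0,0]}'
python3 -c "
from h import *
goal(-30,0,120)"
```

```text
t: 0.7
position: [0.3467, -0.296, 0.2322]
ee_rot: [-3.078, -0.63, -0.0]
wrist_force: [-0.0, 0.2, 0.6]
gripper_width: 0.571
grip_force: 0.0
t: 1.2
position: [0.4527, -0.0808, 0.2325]
ee_rot: [3.077, 0.631, 0.001]
wrist_force: [1.0, -0.6, -0.1]
gripper_width: 0.114
grip_force: 0.0
t 1.2 goal (-30, 0, 120) slide [ 112.5 -121.3   98.5] rot [ 0.001 -0.    -0.   ] F [ 1.  -0.6 -0.1]
```

```bash
python3 -m handwheel '{"slide":[[30,-32,20],[60,-65,50],[90,-98,80],[112,-121,98],[112,-121,98]],"rotation":[[0,0,0],[0,0,0],[0,0,0],[0,0,0],[0,0,0]],"fingers":[0,0,0,0,0]}'
python3 -m handwheel '{"slide":[[0,0,0],[0,0,0]],"rotation":[[0,0,0],[0,0,0]],"fingers":[0,0]}'
python3 - <<'E'
from h import *
goal(-30,0,75);here()
im,K,W=cam("wrist"); save(im,"w1.png")
f=np.load("frame.npy");c,s=np.cos(f[2]),np.sin(f[2])
for cx,cy,z in[(-30,0,65),(-61,69,66),(-61,-69,66),(40,69,64),(40,-69,64)]:
    p=np.array([f[0]+(c*cx-s*cy)/1e3,f[1]+(s*cx+c*cy)/1e3,z/1e3]); q=K@(W[:3,:3].T@(p-W[:3,3])); print((cx,cy),(q[:2]/q[2]).round())
E
```

```text
t: 1.7
position: [0.5056, 0.0764, 0.1306]
ee_rot: [-3.073, -0.638, 0.009]
wrist_force: [-0.8, -1.9, -1.2]
gripper_width: 0.008
grip_force: 0.0
t: 1.9
position: [0.5079, 0.0717, 0.1351]
ee_rot: [3.077, 0.631, 0.001]
wrist_force: [-0.5, 0.1, 0.9]
gripper_width: 0.008
grip_force: 0.0
t 1.9 goal (-30, 0, 75) slide [ 1.7 -2.8 46.1] rot [ 0.001 -0.001 -0.001] F [-0.5  0.1  0.9]
tip in controller mm [-31.7  -2.8 121.1]
(-30, 0) [311. 255.]
(-61, 69) [208. 300.]
(-61, -69) [415. 299.]
(40, 69) [192. 142.]
(40, -69) [429. 142.]
```

View pics/w1.png

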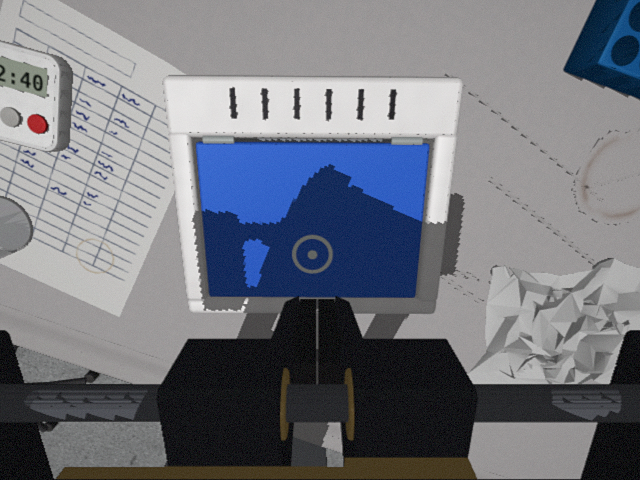

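The wrist view shows the ring at (312,254) and the cover aligned, within 1-2 px of the predicted position. The frame is good, so I'll press now.

```bash
python3 -m handwheel '{"slide":[[2,-3,25],[2,-3,45],[2,-3,54],[2,-3,54]],"rotation":[[0,0,0],[0,0,0],[0,0,0],[0,0,0]],"fingers":[0,0,0,0]}'
python3 -c "
from h import *
here()"
python3 -m handwheel '{"slide":[[0,0,4],[0,0,7],[0,0,9],[0,0,9]],"rotation":[[0,0,0],[0,0,0],[0,0,0],[0,0,0]],"fingers":[0,0,0,0]}'
python3 -c "
from h import *
here()"
```

```text
t: 2.35
position: [0.5076, 0.0751, 0.0799]
ee_rot: [-3.078, -0.629, 0.002]
wrist_force: [-0.4, -0.7, 0.1]
gripper_width: 0.009
grip_force: 0.0
tip in controller mm [-30.7   0.5  65.9]
t: 2.75
position: [0.5083, 0.0761, 0.0715]
ee_rot: [3.077, 0.632, 0.0]
wrist_force: [-1.8, -0.2, -0.4]
gripper_width: 0.002
grip_force: 0.0
tip in controller mm [-29.7   1.1  57.5]
```

```bash
python3 -m handwheel '{"slide":[[0,0,0.5],[0,0,1],[0,0,1]],"rotation":[[0,0,0],[0,0,0],[0,0,0]],"fingers":[0,0,0]}'
python3 - <<'E'
from h import *
here()
im,K,W=cam("scene"); save(cv2.resize(im[170:320,190:390],None,fx=4,fy=4),"s2.png"); print(robot.observe()["wrist_force"],robot.observe()["moment"])
E
```

```text
t: 3.05
position: [0.5082, 0.0761, 0.0703]
ee_rot: [-3.077, -0.632, -0.0]
wrist_force: [-1.3, 0.7, -0.3]
gripper_width: 0.005
grip_force: 0.0
tip in controller mm [-29.8   1.2  56.3]
[ 0.68660225  0.01263816 -0.35136849] [ 0.01788727 -0.06838206 -0.03790943]
```

View pics/s2.png

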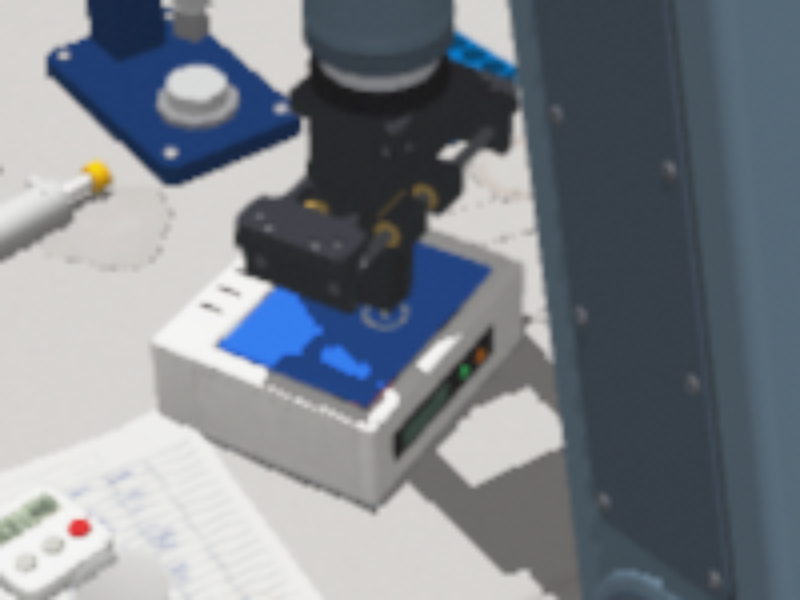

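The crop shows the fingertip at (390,305) just above a still flush cover, so there's no contact yet. I'll go on down in small steps, watching the force.

```bash
for i in 1; do python3 -m handwheel '{"slide":[[0,0,2],[0,0,4],[0,0,4]],"rotation":[[0,0,0],[0,0,0],[0,0,0]],"fingers":[0,0,0]}'; done
python3 -m handwheel '{"slide":[[0,0,2],[0,0,4],[0,0,4]],"rotation":[[0,0,0],[0,0,0],[0,0,0]],"fingers":[0,0,0]}'
```

```text
t: 3.4
position: [0.5079, 0.0761, 0.0659]
ee_rot: [-3.077, -0.632, 0.001]
wrist_force: [-0.1, 1.1, 0.1]
gripper_width: 0.003
grip_force: 0.0
t: 3.7
position: [0.5079, 0.0761, 0.0619]
ee_rot: [-3.077, -0.631, 0.001]
wrist_force: [0.4, 0.2, 0.5]
gripper_width: 0.007
grip_force: 0.0
```

Run:
```python
from h import *
im,K,W=cam("scene"); a=cv2.resize(im[190:300,220:330],None,fx=5,fy=5)
im,K,W=cam("wrist"); b=cv2.resize(im[230:380,240:390],(550,550)); save(cv2.resize(np.hstack([a,b]),(800,400)),"s3.png"); print(robot.observe()["wrist_force"])
```

```text
[ 1.08177888 -0.95814861  0.28312273]
```

View pics/s3.png

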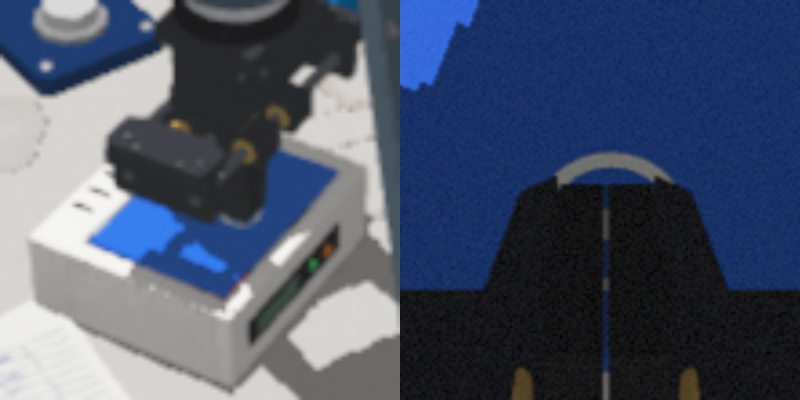

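The ring is now partly hidden, but the cover is still flush and there's still no force. The closed fingertips sit higher than nominal, so I'll keep feeling downwards.

```bash
python3 -m handwheel '{"slide":[[0,0,2],[0,0,3],[0,0,3]],"rotation":[[0,0,0],[0,0,0],[0,0,0]],"fingers":[0,0,0]}' | egrep "posi|wrist"
python3 -m handwheel '{"slide":[[0,0,2],[0,0,3],[0,0,3]],"rotation":[[0,0,0],[0,0,0],[0,0,0]],"fingers":[0,0,0]}'| egrep "posi|wrist"
```

```text
position: [0.5082, 0.0761, 0.0592]
wrist_force: [0.4, -0.5, -0.6]
position: [0.5082, 0.0761, 0.0563]
wrist_force: [-0.6, 0.3, 2.6]
```

```bash
python3 -m handwheel '{"slide":[[0,0,2],[0,0,3],[0,0,3]],"rotation":[[0,0,0],[0,0,0],[0,0,0]],"fingers":[0,0,0]}' | egrep "posi|wrist"
python3 -m handwheel '{"slide":[[0,0,1],[0,0,2],[0,0,2]],"rotation":[[0,0,0],[0,0,0],[0,0,0]],"fingers":[0,0,0]}'| egrep "posi|wrist"
```

```text
position: [0.5083, 0.0761, 0.0532]
wrist_force: [-2.2, 0.6, 4.0]
position: [0.5084, 0.0761, 0.052]
wrist_force: [-4.1, 0.3, 9.8]
```

The stop has been reached at about 10 N. I'll back away quickly so the cover can pop open.

```bash
python3 -m handwheel '{"slide":[[0,0,-45],[-10,0,-95],[-30,0,-140],[-50,0,-180],[-70,0,-200]],"rotation":[[0,0,0],[0,0,0],[0,0,0],[0,0,0],[0,0,0]],"fingers":[0,0,0,0,0]}'
for i in 1 2 3; do python3 -m handwheel '{"slide":[[0,0,0],[0,0,0],[0,0,0],[0,0,0],[0,0,0]],"rotation":[[0,0,0],[0,0,0],[0,0,0],[0,0,0],[0,0,0]],"fingers":[88,88,88,88,88]}'|egrep "posi|t:|wrist_f"; done
python3 - <<'E'
from h import *
goal(-40,88,120)
im,K,W=cam("wrist"); save(im,"w2.png")
hsv=cv2.cvtColor(im,cv2.COLOR_RGB2HSV)
m=cv2.inRange(hsv,(0,150,80),(8,255,255))|cv2.inRange(hsv,(172,150,80),(180,255,255))
for c in cv2.findContours(m,0,2)[0]:
    if cv2.contourArea(c)>100:
        (u,v),r=cv2.minEnclosingCircle(c); p=ray(K,W,(u,v),.048); f=np.load("frame.npy"); d=p[:2]-f[:2]; c_,s=np.cos(f[2]),np.sin(f[2]); print((u,v),r,(c_*d[0]+s*d[1])*1e3,(-s*d[0]+c_*d[1])*1e3)
E
```

```text
t: 5.5
position: [0.4448, 0.0482, 0.2549]
ee_rot: [3.076, 0.632, 0.008]
wrist_force: [0.2, -0.8, 0.7]
gripper_width: 0.009
grip_force: 0.0
t: 6.0
position: [0.4436, 0.0488, 0.25]
ee_rot: [-3.076, -0.632, 0.004]
wrist_force: [0.2, -1.1, -0.1]
t: 6.5
position: [0.4439, 0.0485, 0.2514]
ee_rot: [3.077, 0.631, 0.0]
wrist_force: [0.1, -0.2, -0.3]
t: 7.0
position: [0.4439, 0.0485, 0.2513]
ee_rot: [3.077, 0.631, 0.0]
wrist_force: [-0.2, -0.1, 0.9]
t 7.0 goal (-40, 88, 120) slide [ 59.7 -86.9 117.4] rot [ 0. -0. -0.] F [-0.2 -0.1  0.9]
(280.30950927734375, 145.3095245361328) 15.184724807739258 -38.39267364927943 34.16775886974098
(113.25342559814453, 45.171234130859375) 7.5170464515686035 44.90209688485195 174.84815018231188
```

View pics/w2.png

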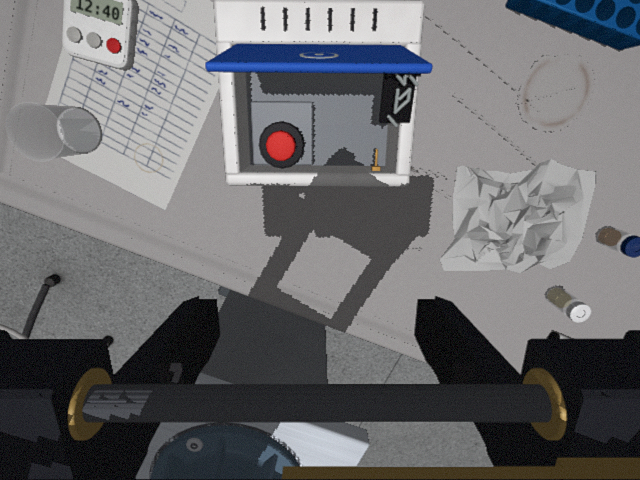

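The wrist view shows the cover standing open, with the red button at (280,145), which maps to controller (-38,34). Before going down I'll check the fingertip offset by projecting it into this image.

Run:
```python
from h import *
c=cams.camera("wrist"); K=np.array(c["mtx"]);M=np.linalg.inv(np.array(c["mount"]))
print(np.array(c["mount"]).round(3))
for z in(14,4,-6):
  for y in(-44,-50,-61.5): 
    for x in (9,):
      q=K@(M@[x/1e3,y/1e3,z/1e3,1])[:3]; print((x,y,z),(q[:2]/q[2]).round())
```

```text
[[-0.    -0.947 -0.321  0.084]
 [ 1.    -0.001  0.001  0.   ]
 [-0.001 -0.321  0.947 -0.152]
 [ 0.     0.     0.     1.   ]]
(9, -44, 14) [226. 281.]
(9, -50, 14) [214. 281.]
(9, -61.5, 14) [190. 281.]
(9, -44, 4) [221. 290.]
(9, -50, 4) [208. 290.]
(9, -61.5, 4) [183. 290.]
(9, -44, -6) [215. 300.]
(9, -50, -6) [202. 300.]
(9, -61.5, -6) [176. 300.]
```

```bash
sed -i 's/(tip+14)/(tip-6)/; s/,\.014\]/,-.006]/' h.py; python3 -c "
from h import *
here();goal(-43,84,120)"
```

```text
tip in controller mm [-99.8   1.1 257.3]
t 7.1 goal (-43, 84, 120) slide [ 56.8 -82.9 137.3] rot [ 0. -0. -0.] F [ 0.6  0.3 -0. ]
```

```bash
python3 -m handwheel '{"slide":[[11,-30,20],[25,-60,45],[45,-83,80],[57,-83,115],[57,-83,137]],"rotation":[[0,0.05,0],[0,0.1,0],[0,0.15,0],[0,0.15,0],[0,0.15,0]],"fingers":[88,88,88,88,88]}'
python3 -m handwheel '{"slide":[[0,0,0],[0,0,0]],"rotation":[[0,0,0],[0,0,0]],"fingers":[88,88]}' >/dev/null
python3 - <<'E'
from h import *
here();goal(-43,84,52)
im,K,W=cam("wrist"); save(im,"w3.png")
E
```

```text
t: 7.6
position: [0.463, 0.1482, 0.1123]
ee_rot: [-3.039, -0.626, -0.226]
wrist_force: [0.1, 0.1, -0.9]
gripper_width: 0.994
grip_force: 0.0
tip in controller mm [-42.7  84.1 120.6]
t 7.8 goal (-43, 84, 52) slide [-10.5   0.1  67.8] rot [-0.    -0.149 -0.   ] F [-0.7 -0.   0.7]
```

View pics/w3.png

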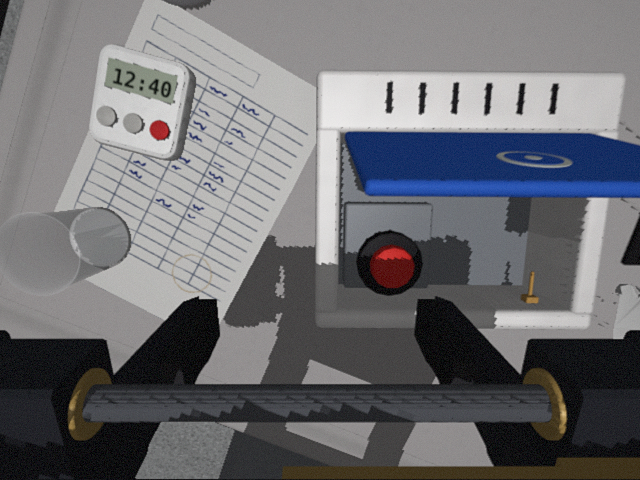

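The button is at (392,267) and the open right finger at (430,298), with the cover and beaker clear. I'll go down vertically, watching the force.

```bash
python3 -m handwheel '{"slide":[[-5,0,34],[-9,0,58],[-10.5,0,68],[-10.5,0,68],[-10.5,0,68]],"rotation":[[0,0,0],[0,0,0],[0,0,0],[0,0,0],[0,0,0]],"fingers":[88,88,88,88,88]}'|egrep "posi|wrist_f"
python3 -m handwheel '{"slide":[[-0.5,0,3],[-1,0,6],[-1,0,6]],"rotation":[[0,0,0],[0,0,0],[0,0,0]],"fingers":[88,88,88]}'|egrep "posi|wrist_f"
python3 -c "
from h import *
here()"
```

```text
position: [0.4647, 0.1471, 0.047]
wrist_force: [-0.4, -0.0, -0.4]
position: [0.4647, 0.1472, 0.0404]
wrist_force: [1.6, 0.2, 2.3]
tip in controller mm [-41.8  83.6  46.4]
```

```bash
python3 -m handwheel '{"slide":[[-0.3,0,2],[-0.6,0,4],[-0.6,0,4]],"rotation":[[0,0,0],[0,0,0],[0,0,0]],"fingers":[88,88,88]}'|egrep "posi|wrist_f"
python3 -m handwheel '{"slide":[[-0.2,0,1],[-0.3,0,2],[-0.3,0,2]],"rotation":[[0,0,0],[0,0,0],[0,0,0]],"fingers":[88,88,88]}'|egrep "posi|wrist_f"
```

```text
position: [0.4648, 0.1472, 0.0366]
wrist_force: [0.3, 0.9, 13.2]
position: [0.4651, 0.1472, 0.036]
wrist_force: [-10.5, -1.6, 31.2]
```

The button has bottomed out, with force rising sharply at tip height 42. Now I'll retreat up, close the fingers and level the tool.

```bash
python3 -m handwheel '{"slide":[[6,0,-40],[13,0,-85],[20,0,-130],[27,0,-178],[27,0,-178]],"rotation":[[0,0,0],[0,0,0],[0,-0.05,0],[0,-0.1,0],[0,-0.149,0]],"fingers":[88,60,0,0,0]}'|egrep "posi|wrist_f|ee"
python3 -m handwheel '{"slide":[[0,0,0],[0,0,0],[0,0,0]],"rotation":[[0,0,0],[0,0,0],[0,0,0]],"fingers":[0,0,0]}'|egrep posi
python3 -c "
from h import *
here();goal(65,0,220);goal(65,0,140)"
```

```text
position: [0.4667, 0.1475, 0.2203]
ee_rot: [3.076, 0.631, 0.016]
wrist_force: [0.9, -0.3, -1.2]
position: [0.4617, 0.1471, 0.2113]
tip in controller mm [-44.6  84.7 217.3]
t 10.05 goal (65, 0, 220) slide [109.6  84.7  -3.1] rot [-0.002  0.002 -0.   ] F [-0.4 -0.6  0. ]
t 10.05 goal (65, 0, 140) slide [109.7  84.8  76.9] rot [-0.002  0.002 -0.   ] F [-0.4 -0.6  0. ]
```

```bash
python3 -m handwheel '{"slide":[[36,28,-4],[73,56,-4],[110,85,-3],[110,85,40],[110,85,76]],"rotation":[[0,0,0],[0,0,0],[0,0,0],[0,0,0],[0,0,0]],"fingers":[0,0,0,0,0]}'|egrep "posi|wrist_f|ee"
python3 -m handwheel '{"slide":[[0,0,0],[0,0,0]],"rotation":[[0,0,0],[0,0,0]],"fingers":[0,0]}'|egrep "posi|wrist_f"
python3 - <<'E'
from h import *
here()
for a in (1.3,1.15,1.0,.85,.7,.55,.4,.25,.1,.03):
    r=79; x=40-r*np.cos(a)+3*np.sin(a)+9; z=61+r*np.sin(a)+3*np.cos(a); print(a,round(x,1),round(z,1))
E
```

```text
position: [0.5983, 0.1115, 0.1351]
ee_rot: [-3.077, -0.629, -0.001]
wrist_force: [-0.2, -0.5, -1.2]
position: [0.5968, 0.1123, 0.1365]
wrist_force: [-0.1, 0.4, 0.6]
tip in controller mm [ 65.9  -0.5 142.5]
1.3 30.8 137.9
1.15 19.5 134.3
1.0 8.8 129.1
0.85 -0.9 122.3
0.7 -9.5 114.2
0.55 -16.8 104.8
0.4 -22.6 94.5
0.25 -26.8 83.5
0.1 -29.3 71.9
0.03 -29.9 66.4
```

```bash
R='"rotation":[[0,0,0],[0,0,0],[0,0,0],[0,0,0],[0,0,0]],"fingers":[0,0,0,0,0]'
python3 -m handwheel '{"slide":[[-15,0,2],[-30,0,4],[-36,0,5],[-41,0,6.5],[-46,0,8]],"rotation":[[0,0,0],[0,0,0],[0,0,0],[0,0,0],[0,0,0]],"fingers":[0,0,0,0,0]}'|egrep "posi|wrist_f"
python3 -m handwheel '{"slide":[[-5,0,2.5],[-11,0,5],[-16,0,8.5],[-21,0,12],[-25,0,16]],"rotation":[[0,0,0],[0,0,0],[0,0,0],[0,0,0],[0,0,0]],"fingers":[0,0,0,0,0]}'|egrep "posi|wrist_f"
python3 -c "
from h import *
here()"
```

```text
position: [0.5571, 0.0944, 0.1313]
wrist_force: [0.9, 0.0, 2.3]
position: [0.5323, 0.0841, 0.113]
wrist_force: [-0.7, 0.0, 2.3]
tip in controller mm [ -4.5  -1.  119. ]
```

```bash
python3 -m handwheel '{"slide":[[-5,0,4.5],[-8,0,9],[-12,0,14],[-15,0,19],[-17.5,0,24]],"rotation":[[0,0,0],[0,0,0],[0,0,0],[0,0,0],[0,0,0]],"fingers":[0,0,0,0,0]}'|egrep "posi|wrist_f"
python3 -m handwheel '{"slide":[[-2,0,5],[-4,0,11],[-5,0,16],[-6,0,20],[-6.5,0,23]],"rotation":[[0,0,0],[0,0,0],[0,0,0],[0,0,0],[0,0,0]],"fingers":[0,0,0,0,0]}'|egrep "posi|wrist_f"
python3 - <<'E'
from h import *
here()
im,K,W=cam("scene"); a=cv2.resize(im[190:300,220:330],None,fx=5,fy=5); save(a,"s4.png")
E
```

```text
position: [0.5162, 0.0774, 0.0889]
wrist_force: [-1.0, -0.3, 3.1]
position: [0.5103, 0.075, 0.0659]
wrist_force: [-0.9, -0.8, 3.8]
tip in controller mm [-28.2  -0.7  71.9]
```

View pics/s4.png

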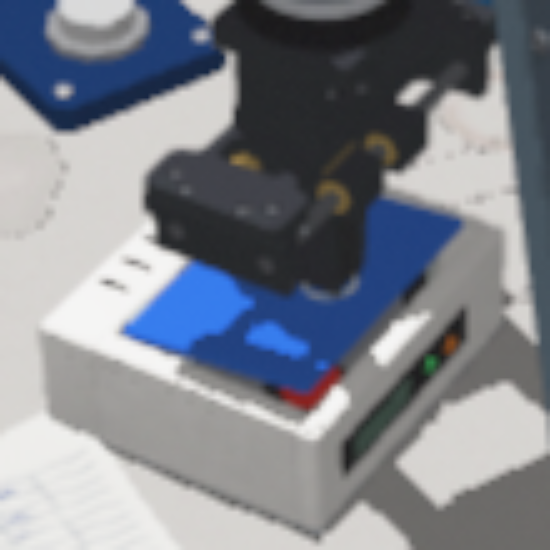

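The cover is nearly down, with its front edge still about 8 mm proud, and the finger is on the ring at (330,285). I'll press it to the stop, where TCP was about 0.052 last time.

```bash
python3 -m handwheel '{"slide":[[-0.5,0,4],[-1,0,7],[-1,0,10],[-1,0,12.5],[-1,0,13.5]],"rotation":[[0,0,0],[0,0,0],[0,0,0],[0,0,0],[0,0,0]],"fingers":[0,0,0,0,0]}'|egrep "posi|wrist_f"
python3 -m handwheel '{"slide":[[0,0,0.5],[0,0,0.5]],"rotation":[[0,0,0],[0,0,0]],"fingers":[0,0]}'|egrep "posi|wrist_f"
```

```text
position: [0.51, 0.0747, 0.0528]
wrist_force: [-0.9, 0.7, 4.8]
position: [0.5101, 0.0747, 0.0525]
wrist_force: [-1.3, 1.0, 3.8]
```

```bash
python3 -m handwheel '{"slide":[[0,0,0.6],[0,0,1.2],[0,0,1.2]],"rotation":[[0,0,0],[0,0,0],[0,0,0]],"fingers":[0,0,0]}'|egrep "posi|wrist_f"
```

```text
position: [0.5102, 0.0747, 0.0521]
wrist_force: [-3.8, 1.2, 12.1]
```

The stop has been reached at 12 N. I'll release straight up and check.

```bash
python3 -m handwheel '{"slide":[[0,0,-15],[0,0,-50],[0,0,-95],[-10,0,-140],[-30,0,-180]],"rotation":[[0,0,0],[0,0,0],[0,0,0],[0,0,0],[0,0,0]],"fingers":[0,0,0,0,0]}'|egrep "posi|wrist_f"
for i in 1 2 3 4; do python3 -m handwheel '{"slide":[[0,0,0],[0,0,0],[0,0,0],[0,0,0],[0,0,0]],"rotation":[[0,0,0],[0,0,0],[0,0,0],[0,0,0],[0,0,0]],"fingers":[0,0,0,0,0]}'|egrep "t:"; done
python3 - <<'E'
from h import *
im,K,W=cam("wrist"); save(im,"w4.png")
E
```

```text
position: [0.4824, 0.0627, 0.233]
wrist_force: [1.1, -0.2, 0.5]
t: 14.8
ee_rot: [-3.076, -0.632, 0.003]
t: 15.3
ee_rot: [-3.077, -0.631, -0.002]
t: 15.8
ee_rot: [-3.077, -0.631, -0.002]
t: 16.3
ee_rot: [-3.077, -0.631, -0.002]
```

View pics/w4.png

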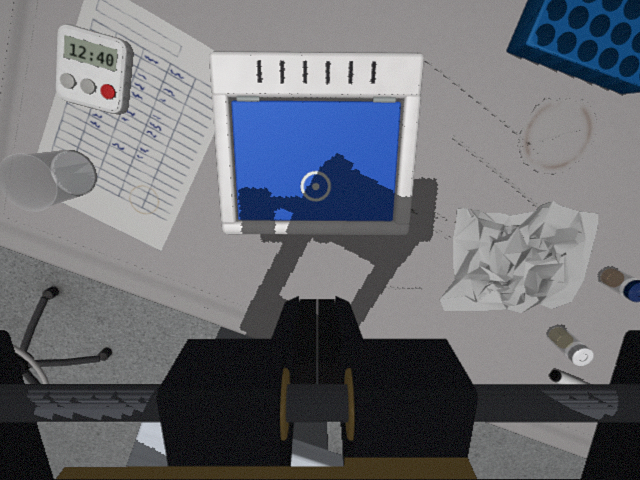

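The cover is latched flush, with the ring at (316,186), and the bystanders haven't moved. I'm handing the job in.

```bash
python3 -c "
from h import *
print(job.close_job())"
```

```text
the job is handed in; nothing more can be done
None
```

The alarm reset is done and handed in at about 16 s of the 48 s: I popped the cover, bottomed the red button, and pressed the cover shut; the last picture shows it latched flush and nothing nearby visibly moved, but no verdict was returned.

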